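# Zero the coffee grinder on the workshop bench and set it four clicks coarse

### The arm

A 6-joint arm with a two-finger parallel gripper is mounted at the origin on the work surface. World frame = base frame: x ahead of the robot, y to its left, z up, the work surface at z = 0. Lengths are in mm, angles in rad, forces in N, time in s.
With the tool pointing down it reaches from about 275 to 1000 mm from the base axis. Payload 8.4 kg.
Tool frame: the origin (TCP) lies at the very end of the fingers, on their centre line; the grasp point (between the pads) lies 19 mm behind it; z points along the fingers, x is the direction in which the jaws open and shut, and the axes are right-handed (so a half turn about z gives the same grasp; the last joint's range is limited). The gripper opens to 85 mm and grips with 20 to 120 N. Pads are 22 mm wide; open, the fingers measure 114 mm over their backs; the gripper's body (76 mm by 85 mm) begins 54 mm behind the grasp point. The pads swing forward as they close: fully open they stand 13 mm farther back than shut.
Start: joints at [-1.203, 0.353, 1.633, -0, 1.155, -0.002], TCP at [225.892, -582.753, 207.181] pointing down, gripper open.
Joint ranges: [-2.63, 2.63], [-0.92, 2.1], [0.06, 2.66], [-1.3, 4.44], [0, 2.69], [-3.02, 3.02]. Speed limits (rad/s): [2.22, 2.22, 2.79, 3.14, 3.14, 3.14].

### API

Orientations are given as [roll, pitch, yaw] about the fixed x, y, z axes, in that order (R = Rz(yaw) Ry(pitch) Rx(roll)).
In Python, from rig import sense, grab_frame, calibration, sign_off gives the robot as it stands.
- The arm moves only by the tool servo_tool, never from a script. Its argument "series" is one flat list of numbers, 4 for each row, row after row: the shift along the world's x, y, z in m, then the turn about the world's z in degrees. In form: [x, y, z, yaw, x, y, z, yaw, ...]. A call has 1 to 8 rows; each row shifts and turns the commanded pose from where the row before left it; what a row does not reach is not made up. A row lasts 1/12 s, in which the tool goes at most 41.7 mm and 7.16 degrees, less where a joint would pass 70% of its speed; a pose out of reach is approached as far as the arm can. A call is refused whole if a number of a shift passes 0.0417 or a number of a turn 7.16, either way. A call with a gripper value outside its range is refused whole. "gripper" is the finger opening in m, from 0 to 0.0854, set as the call begins (left out, the last holds). The fingers move at their own pace and stop on an object; "newtons" is the grip in N (left out, the last holds). Time passes only in rows, so rows that do not move let the fingers close. It gives the time, the measured TCP pose, the force and the opening at its end, in the units of the state.
- sense(): the state, without advancing time (a new reading comes with each control period).
- grab_frame(name): name is "scene" or "top"; returns the picture (400x640x3 uint8, blue, green, red); there is no depth.
- calibration(name): a dict with "fx", "fy", "cx", "cy" (pixels), "distortion" ([k1, k2, p1, p2, k3] as OpenCV has them; the pictures are not rectified), "rvec" (rotation vector, rad) and "tvec" (3), from world to camera coordinates, as OpenCV has them. Camera axes: x right, y down, z forward; pixel columns grow to the right and rows downward; lengths in mm; the calibration is good to about 2 mm. A picture is of the moment at which its call begins. calibration takes no time and is no camera call.
- sign_off(): hands the job in, once; it reports no verdict.
The state is a dict: "clock": time; "qpos": joint angles; "qvel": joint speeds; "joint_efforts": joint torques, N m; "eef_pos": TCP position; "tcp_rot": TCP orientation; "contact_force": force on the tool from outside, world axes, zero at the start; "wrist_torque": the same for the moment, N m; "opening": opening from 0.0 (shut) to 1.0 (fully open).
Only numpy, scipy, OpenCV 4.12 (cv2) and the standard library are available. Lean on these libraries where they do the work, as an engineer would, in place of code of your own. Each camera call takes 0.05 s, during which the arm holds its last target. There are 200 camera calls.

### The job

The coffee grinder in the workshop's brew corner has just been cleaned and its hopper is still off. Zero it: turn the ribbed adjusting ring on top clockwise (seen from above) until you feel the burrs just touch, without forcing them tight, then turn it back counter-clockwise exactly four clicks and let go. Leave the hopper, mug, jar and brush where they are.

Things in the scene. Friction and masses are not known exactly. Their poses are not given: they have to be found in the camera images.
- mill: Blue coffee grinder bolted to the bench, 170 x 140 mm in plan, flat top deck 170 mm above the bench; origin on the bench under the ring's vertical axis, z up, front (amber grounds bin) towards its -x. White deck ticks around the ring are 15 degrees apart and do not tell where the burrs touch. Nothing near the ring stands higher than it.
- ring: Adjusting ring: black ribbed cylinder, 54 mm diameter, 30 mm tall, spanning 182 to 212 mm above the bench on a neck 44 mm wide and 12 mm tall. Origin on its axis at its underside, x towards the white mark on top. Turns about vertical, does not rise: clockwise from above tightens. Clicks every 15 degrees; each click's peak resists with about 0.1 N m and the ring settles into the nearest click when let go.
- ring_top (a point): Centre of the ring's top face (brass nut), on its axis, 212 mm above the bench; axes as the ring's. The burrs first touch at an unmarked angle, new every time, 75 to 150 degrees clockwise of the start, at a click's rest position. Turning on, a springy load grows from zero by about 4 N m per rad, added to the click's: touching counts from 0.15 N m, above 1 N m the burrs jam.
- ring_mark (a point): White index mark on the ring's top face, 12 x 4 mm, this point 20.5 mm from the axis. Clicks are counted from the rest position at which the burrs begin to touch (not from where the spring was wound up to): four clicks back leave the mark 60 degrees counter-clockwise of that.
- hopper: Bystander: the taken-off clear hopper, upside down, 124 mm wide at its foot, 95 mm tall; origin at the centre of its underside.
- mug: Bystander: white mug, 80 mm in diameter, 90 mm tall, handle to its +y; origin at the centre of its underside.
- jar: Bystander: amber jar with red cap, 76 mm in diameter, 120 mm tall; origin at the centre of its underside.
- brush: Bystander: brush lying on the bench along its x; origin at its underside.

How it is judged (in metres and radians):
On the way:
1. the ring has been turned clockwise until the burrs touch (at least 0.15 N m of burr resistance) (contact force between burr_c0 and ring_c25 above 8.5 N), for 0.1 s.
At the end, for the whole second after the job is handed in: the ring rests four clicks (60 degrees, within half a click = 7.5 degrees) counter-clockwise of where the burrs begin to touch, released and still; hopper, mug, jar and brush within 30 mm of where they were (x of core_c0 in the frame of ring above 0 m and y of core_c0 in the frame of ring between -0.01848 and -0.01587 m and angular speed of ring below 0.05 rad/s and contact force between burr_c0 and ring_c25 below 0.5 N and distance of each of hopper, mug, jar, brush from where it was at the start of the episode below 0.03 m).
It fails at once if the burrs are jammed: forced together with more than about 1 N m (contact force between burr_c0 and ring_c25 above 58 N).
It fails at once if the hopper is pushed more than 30 mm or knocked over (distance of hopper from where it was at the start of the episode above 0.03 m or angle between hopper's own z axis and vertical above 0.35 rad).
It fails at once if the mug is pushed more than 30 mm or knocked over (distance of mug from where it was at the start of the episode above 0.03 m or angle between mug's own z axis and vertical above 0.35 rad).
It fails at once if the jar is pushed more than 30 mm or knocked over (distance of jar from where it was at the start of the episode above 0.03 m or angle between jar's own z axis and vertical above 0.35 rad).
It fails at once if the brush is pushed more than 30 mm or knocked over (distance of brush from where it was at the start of the episode above 0.03 m).
It also fails if it takes over 67 s, if anything falls off the work surface, if the arm or the gripper's body presses on something with over 40 N, if the wrist force passes 120 N, or if a joint passes its speed limit or range.

## Working session

There is one attempt and no reset: what is moved stays moved. The work goes in short steps, Python scripts to look and compute and a tool call to move; the robot and the scene stay as the last step left them, time stands still between calls to the robot, and variables do not carry over. Pictures are saved under pics/ and viewed, about 8 in all and at most 12, crops included, and the job is handed in when it is done.

Besides the shell and the picture viewer there is one more tool, called after ">>>" as name(argument=value, ...), one argument or row to a line, values as JSON. servo_tool: Moves the arm, as the interface text tells. Its arguments: {"type":"object","properties":{"series":{"type":"array"},"gripper":{"type":"number"},"newtons":{"type":"number"}},"required":["series"]}

```bash
mkdir -p pics
cat > h.py <<'E'
import numpy as np, cv2
from rig import sense, grab_frame, calibration, sign_off
def ray(name,uv,z):
    c=calibration(name);K=np.array([[c['fx'],0,c['cx']],[0,c['fy'],c['cy']],[0,0,1]])
    p=cv2.undistortPoints(np.array(uv,float).reshape(-1,1,2),K,np.array(c['distortion']))[:,0]
    R=cv2.Rodrigues(np.array(c['rvec'],float))[0];t=np.array(c['tvec'],float).ravel()
    o=-R.T@t;d=np.c_[p,np.ones(len(p))]@R
    return o+d*((z-o[2])/d[:,2])[:,None]
E
python3 - <<'E'
from h import *
a=grab_frame('top');b=grab_frame('scene')
cv2.imwrite('pics/a.png',a);cv2.imwrite('pics/b.png',b);print(sense())
E
```

```text
{'clock': 0.1, 'qpos': array([-1.20339072e+00,  3.53607134e-01,  1.63406347e+00,  2.35984037e-06,
        1.15522288e+00, -2.39602445e-03]), 'qvel': array([-4.70190769e-04, -3.43598132e-03, -1.30556438e-03, -1.11253444e-03,
        7.08614314e-05, -1.06467360e-05]), 'joint_efforts': array([ 1.32182482e-03, -6.06355548e+01, -3.42818499e+01,  5.22542905e-05,
        3.86002226e-03, -6.19543712e-06]), 'eef_pos': array([ 225.72805589, -582.3090016 ,  206.51755884]), 'tcp_rot': array([-3.14158738e+00,  1.30081889e-03, -1.20099565e+00]), 'contact_force': array([ 0.34670747, -0.18722405, -0.80525736]), 'wrist_torque': array([-0.03083508,  0.04817547, -0.04817079]), 'opening': 1.0013609822172196}
```

View pics/a.png

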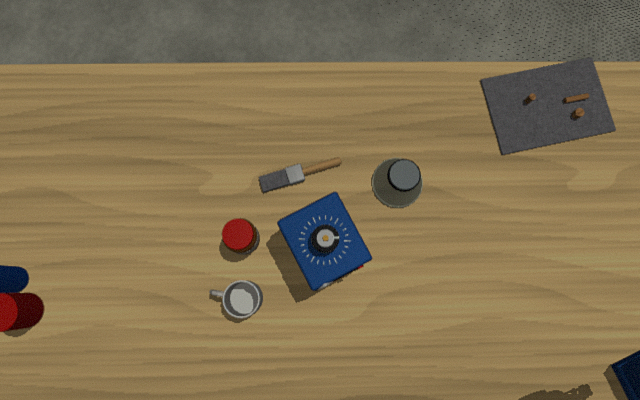

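View pics/b.png

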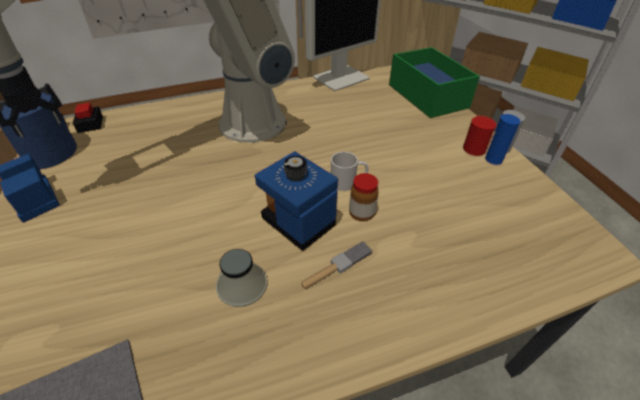

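The top view shows the mill with its ring near (324,239) and the mark to the ring's right at about (337,238). The hopper is at (398,182), jar (239,236), mug (241,299) and brush (300,173). I'll enlarge the ring.

Run:
```python
from h import *
a=cv2.imread('pics/a.png')[205:275,285:365]
cv2.imwrite('pics/c.png',cv2.resize(a,None,fx=8,fy=8,interpolation=cv2.INTER_CUBIC))
print(ray('top',[[324,239],[337,238],[325,240]],212).round(1))
print(ray('top',[[239,236]],120),ray('top',[[241,299]],90),ray('top',[[404,175]],95), ray('top',[[300,173]],10))
print(ray('top',[[335,193],[279,223],[317,290],[371,261]],170).round(1))
```

```text
[[534.5  24.  212. ]
 [536.1  -1.4 212. ]
 [532.5  22.1 212. ]]
[[551.53459708 200.0660654  120.        ]] [[419.75591711 198.3539067   90.        ]] [[ 685.26027923 -162.33663794   95.        ]] [[711.16115049  69.97776834  10.        ]]
[[632.6  -2.2 170. ]
 [572.  113.1 170. ]
 [436.8  38.1 170. ]
 [492.5 -71.8 170. ]]
```

View pics/c.png

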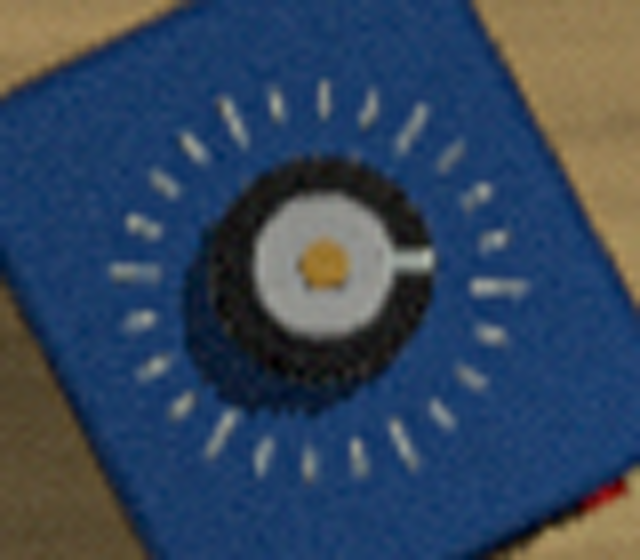

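The nut is at crop (324,264), which is full-frame (325,237.5), or about x 537, y 22 mm. The mark points along world -y. I'll lift, go over the ring and pre-turn about +90°, so the whole clockwise turn fits in one grasp.

>>> servo_tool(
  series=[0,0,0.04,0,0,0,0.04,0,0.019,0.0365,0.015,6,0.019,0.0365,0,6,0.019,0.0365,0,6,0.019,0.0365,0,6,0.019,0.0365,0,6,0.019,0.0365,0,6],
  gripper=0.0854,
  newtons=30,
)

```text
clock: 0.77
eef_pos: [339.2, -363.6, 301.3]
tcp_rot: [-3.141, 0.0, -0.568]
contact_force: [1.3, 0.1, 0.8]
opening: 0.995
```

>>> servo_tool(
  series=[0.019,0.0365,0,6,0.019,0.0365,0,6,0.019,0.0365,0,6,0.019,0.0365,0,6,0.019,0.0365,0,6,0.019,0.0365,0,6,0.019,0.0365,0,6,0.019,0.0365,0,6],
)

```text
clock: 1.43
eef_pos: [491.3, -71.5, 301.4]
tcp_rot: [3.142, 0.0, 0.27]
contact_force: [0.8, -0.8, 0.2]
opening: 0.996
```

>>> servo_tool(
  series=[0.019,0.0365,0,6,0.019,0.0365,0,6,0,0,0,0,0,0,0,0,0,0,0,0],
)

```text
clock: 1.85
eef_pos: [528.5, -0.6, 301.0]
tcp_rot: [-3.141, 0.001, 0.474]
contact_force: [-0.8, -0.8, 0.2]
opening: 1.0
```

>>> servo_tool(
  series=[0.009,0.0225,0,0,0,0,-0.03,0,0,0,-0.03,0,0,0,0,0,0,0,0,0],
)

```text
clock: 2.27
eef_pos: [536.5, 20.6, 240.8]
tcp_rot: [-3.14, 0.003, 0.472]
contact_force: [1.1, 0.2, 0.9]
opening: 0.996
```

Run:
```python
from h import *
a=grab_frame('top')[190:290,270:390];b=grab_frame('scene')[100:250,220:380]
cv2.imwrite('pics/d.png',np.hstack([cv2.resize(a,(480,400),interpolation=cv2.INTER_CUBIC),cv2.resize(b,(320,400))[:, :320]]))
s=sense();print(s['eef_pos'],s['wrist_torque'],s['qpos'][5])
```

```text
[538.5667489   20.98570299 243.08887355] [ 0.03397109  0.00941292 -0.01403571] -0.4363990558920539
```

View pics/d.png

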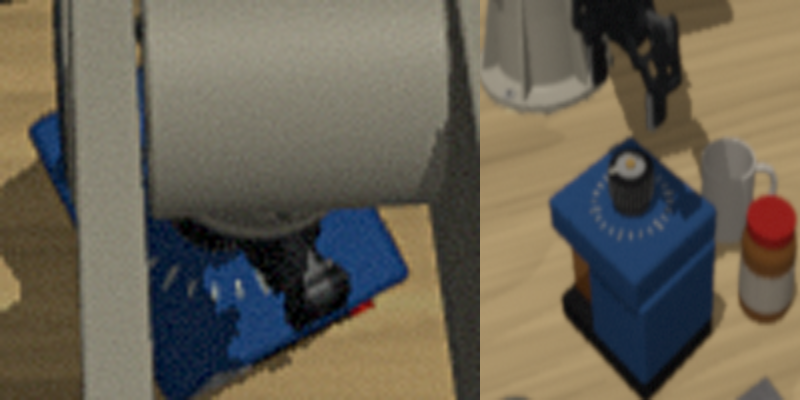

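The top crop is mostly covered by the arm. The scene crop shows the fingers above and behind the ring, so I'll check the ring's position numerically in both cameras.

Run:
```python
from h import *
def proj(n,P):
    c=calibration(n);K=np.array([[c['fx'],0,c['cx']],[0,c['fy'],c['cy']],[0,0,1]])
    return cv2.projectPoints(np.array(P,float),np.array(c['rvec'],float),np.array(c['tvec'],float),K,np.array(c['distortion']))[0][:,0].round(1)
c,s=42*np.cos(.472),42*np.sin(.472)
P=[[537.5,22,212],[538,21,243],[538+c,21+s,256],[538-c,21-s,256],[537.5,-5,212]]
print(proj('scene',P),proj('top',P))
print(ray('top',[[325,237.5]],212),ray('scene',[[220+630*.5-240,100+160*.375]],212))
b=grab_frame('scene')[80:200,220:380]
cv2.imwrite('pics/e.png',cv2.resize(b,(800,600),interpolation=cv2.INTER_CUBIC))
```

```text
[[294.6 162.2]
 [293.6 151.8]
 [306.3 155.2]
 [281.2 139.7]
 [283.5 164.5]] [[325.  237.4]
 [326.2 235.7]
 [315.9 215.2]
 [337.2 255. ]
 [338.8 237.2]]
[[537.38977118  21.96162964 212.        ]] [[529.74690612  25.30868383 212.        ]]
```

View pics/e.png

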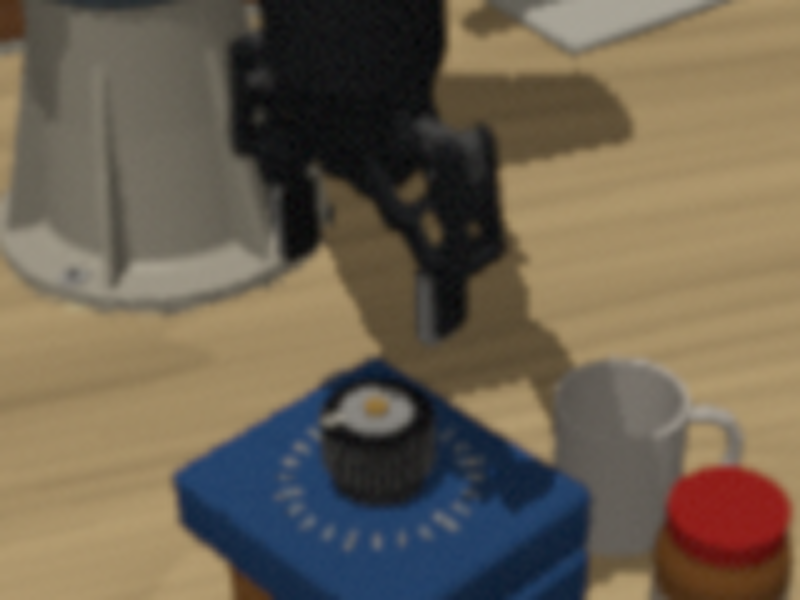

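The nut at crop (376,408) maps to (295.2,161.6), which agrees with the prediction (294.6,162.2). The finger tips, at about (306,148) and (280,132), are centred on it but look slightly higher than I predicted. I'll go down and look before gripping.

>>> servo_tool(
  series=[0,0.001,-0.02,0,0,0,-0.02,0,0,0,-0.015,0,0,0,0,0,0,0,0,0],
)

```text
clock: 2.83
eef_pos: [538.4, 22.7, 187.5]
tcp_rot: [3.141, -0.0, 0.474]
contact_force: [-0.8, 1.1, 0.7]
opening: 1.002
```

Run:
```python
from h import *
b=grab_frame('scene')[80:200,220:380]
cv2.imwrite('pics/f.png',cv2.resize(b,(800,600),interpolation=cv2.INTER_CUBIC));s=sense();print(s['eef_pos'],s['contact_force'],s['wrist_torque'])
```

```text
[538.91624566  22.78587247 188.08334578] [ 1.02101513  0.06921995 -0.24915608] [ 0.03418445 -0.02291205  0.00045053]
```

View pics/f.png

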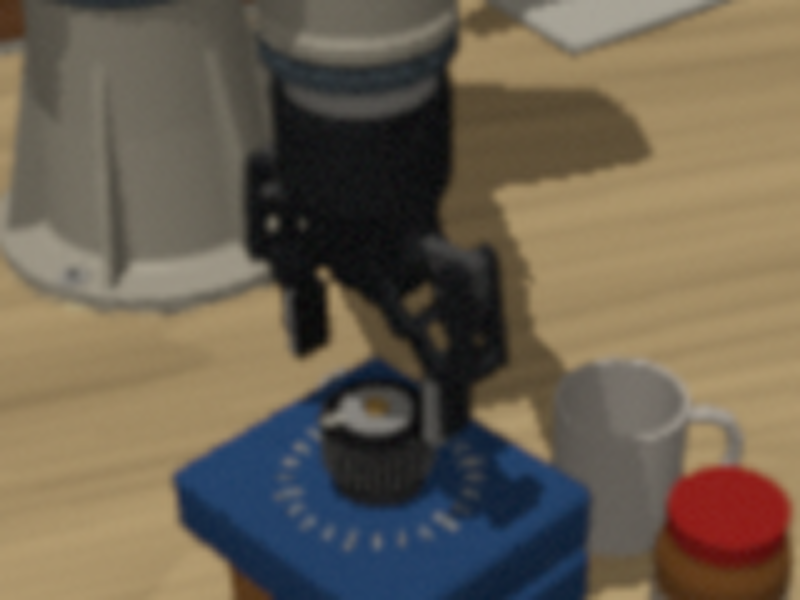

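The fingers straddle the ring, with tips at about (440,440) and (305,355), roughly level with its top face. I'll go down 12 mm more and grip.

>>> servo_tool(
  series=[-0.001,0,-0.012,0,0,0,0,0,0,0,0,0],
)

```text
clock: 3.13
eef_pos: [537.4, 22.9, 175.6]
tcp_rot: [3.141, -0.001, 0.474]
contact_force: [-0.2, -0.1, -0.3]
opening: 1.004
```

>>> servo_tool(
  series=[0,0,0,0,0,0,0,0,0,0,0,0,0,0,0,0,0,0,0,0,0,0,0,0],
  gripper=0.045,
  newtons=30,
)

```text
clock: 3.63
eef_pos: [536.4, 22.5, 175.4]
tcp_rot: [3.141, 0.001, 0.475]
contact_force: [-5.8, -2.6, 9.0]
opening: 0.616
```

Run:
```python
from h import *
b=grab_frame('scene')[80:200,220:380]
cv2.imwrite('pics/g.png',cv2.resize(b,(800,600),interpolation=cv2.INTER_CUBIC));s=sense();print(s['eef_pos'],s['tcp_rot'],s['contact_force'],s['wrist_torque'],s['opening'])
```

```text
[536.4600597   22.50040197 175.44942265] [3.14123877e+00 1.05345556e-03 4.74661403e-01] [-5.67700579 -3.06800748  8.88128848] [-0.34987688  0.85194043 -0.00581662] 0.6140702161595133
```

View pics/g.png

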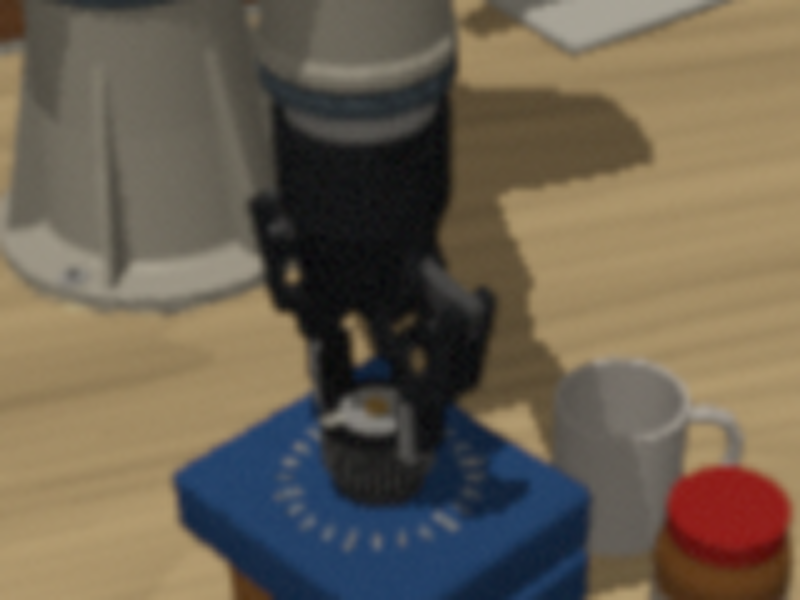

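The ring is gripped: opening is 52 mm, with a tip at about (408,460) against it. I'll remove the small side load and turn about 30° clockwise as a first check.

>>> servo_tool(
  series=[-0.001,-0.0005,0,0,0,0,0,-5,0,0,0,-5,0,0,0,-5,0,0,0,-5,0,0,0,-5,0,0,0,-5,0,0,0,0],
)

```text
clock: 4.35
eef_pos: [536.1, 22.4, 175.5]
tcp_rot: [3.141, -0.001, -0.055]
contact_force: [-3.4, -0.4, 6.7]
opening: 0.616
```

```bash
cat > st.py <<'E'
from h import *
t=[]
for i in range(4):
    s=sense();t.append(np.r_[s['wrist_torque'],s['contact_force']])
    if i<3: im=grab_frame('scene')
t=np.mean(t,0)
print(s['clock'],s['eef_pos'].round(1),'yaw',np.degrees(s['tcp_rot'][2]).round(2),'T',t[:3].round(3),'F',t[3:].round(1),s['opening'].round(3),'q6',s['qpos'][5].round(4),'e',s['joint_efforts'][5].round(3))
cv2.imwrite('pics/last.png',cv2.resize(im[80:200,220:380],(800,600),interpolation=cv2.INTER_CUBIC))
E
python3 st.py; cp pics/last.png pics/h.png
```

```text
Traceback (most recent call last):
  File "st.py", line 7, in <module>
    print(s['clock'],s['eef_pos'].round(1),'yaw',np.degrees(s['tcp_rot'][2]).round(2),'T',t[:3].round(3),'F',t[3:].round(1),s['opening'].round(3),'q6',s['qpos'][5].round(4),'e',s['joint_efforts'][5].round(3))
                                                                                                                            ^^^^^^^^^^^^^^^^^^
AttributeError: 'float' object has no attribute 'round'
cp: cannot stat 'pics/last.png': No such file or directory
```

```bash
sed -i "s/s\['opening'\].round(3)/round(s['opening'],3)/" st.py
python3 st.py; cp pics/last.png pics/h.png
```

```text
4.65 [536.1  22.4 175.5] yaw -2.82 T [-0.118  0.39  -0.05 ] F [-3.1 -1.1  7.2] 0.616 q6 0.0883 e -0.041
```

View pics/h.png

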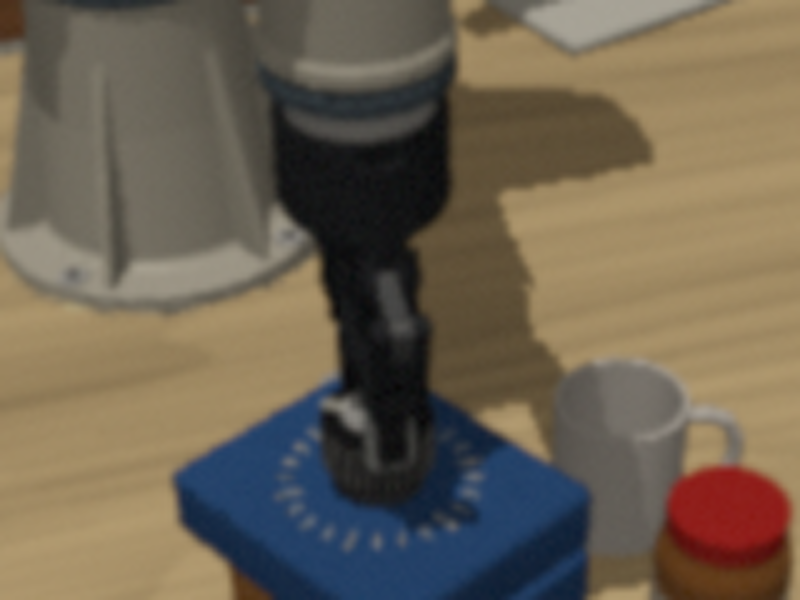

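The mark, now at about (335,405), has moved clockwise with the gripper. Start yaw was 27.2°, so contact can only be at -47.8° or a further multiple of 15°. I'll go 6° past each candidate: the burr would add about 0.42 N m there, against less than 0.1 N m from the click.

>>> servo_tool(
  series=[0,0,0,-5,0,0,0,-5,0,0,0,-5,0,0,0,-5,0,0,0,-5,0,0,0,-5,0,0,0,-5,0,0,0,-5],
)

```text
clock: 5.32
eef_pos: [535.7, 22.5, 175.5]
tcp_rot: [3.141, 0.0, -0.751]
contact_force: [-4.3, 0.4, 7.8]
opening: 0.615
```

>>> servo_tool(
  series=[0,0,0,-4,0,0,0,-3,0,0,0,-2,0,0,0,-2,0,0,0,0,0,0,0,0],
)

```text
clock: 5.82
eef_pos: [535.6, 22.6, 175.4]
tcp_rot: [3.141, 0.0, -0.939]
contact_force: [-5.2, 0.9, 8.4]
opening: 0.618
```

```bash
python3 st.py
```

```text
5.9667 [535.6  22.6 175.4] yaw -53.81 T [-0.008  0.795 -0.019] F [-5.1  0.6  8.6] 0.617 q6 0.9783 e -0.022
```

>>> servo_tool(
  series=[0,0,0,-4,0,0,0,-4,0,0,0,-3,0,0,0,-2,0,0,0,-2,0,0,0,0,0,0,0,0],
)

```text
clock: 6.55
eef_pos: [535.4, 22.6, 175.4]
tcp_rot: [3.141, 0.0, -1.201]
contact_force: [-5.2, 1.1, 8.0]
opening: 0.611
```

```bash
python3 st.py
```

```text
6.7 [535.4  22.7 175.4] yaw -68.8 T [0.076 0.888 0.126] F [-5.7  0.6  8.6] 0.614 q6 1.2399 e 0.115
```

The torque is up slightly at 0.126 N m, which isn't clear either way. I'll scan in small steps.

>>> servo_tool(
  series=[0,0,0,-1,0,0,0,-1,0,0,0,0,0,0,0,0],
)

```text
clock: 7.03
eef_pos: [535.4, 22.6, 175.4]
tcp_rot: [3.141, 0.0, -1.236]
contact_force: [-5.7, 1.0, 9.3]
opening: 0.611
```

```bash
python3 st.py
```

```text
7.1833 [535.4  22.6 175.4] yaw -70.79 T [0.106 0.91  0.176] F [-5.2  0.8  9.3] 0.614 q6 1.2747 e 0.195
```

>>> servo_tool(
  series=[0,0,0,-1,0,0,0,-1,0,0,0,0,0,0,0,0],
)

```text
clock: 7.52
eef_pos: [535.4, 22.6, 175.4]
tcp_rot: [3.141, 0.0, -1.27]
contact_force: [-4.5, 0.4, 8.8]
opening: 0.611
```

```bash
python3 st.py
```

```text
7.6667 [535.4  22.7 175.4] yaw -72.79 T [0.133 0.963 0.26 ] F [-4.9  0.5  8.7] 0.616 q6 1.3096 e 0.251
```

>>> servo_tool(
  series=[0,0,0,-1,0,0,0,-1,0,0,0,0,0,0,0,0],
)

```text
clock: 8.0
eef_pos: [535.3, 22.6, 175.4]
tcp_rot: [3.141, 0.0, -1.305]
contact_force: [-5.8, 1.2, 9.2]
opening: 0.614
```

```bash
python3 st.py;cp pics/last.png pics/i.png
```

```text
8.15 [535.3  22.6 175.4] yaw -74.78 T [0.132 0.955 0.357] F [-5.7  0.6  8.9] 0.614 q6 1.3444 e 0.323
```

View pics/i.png

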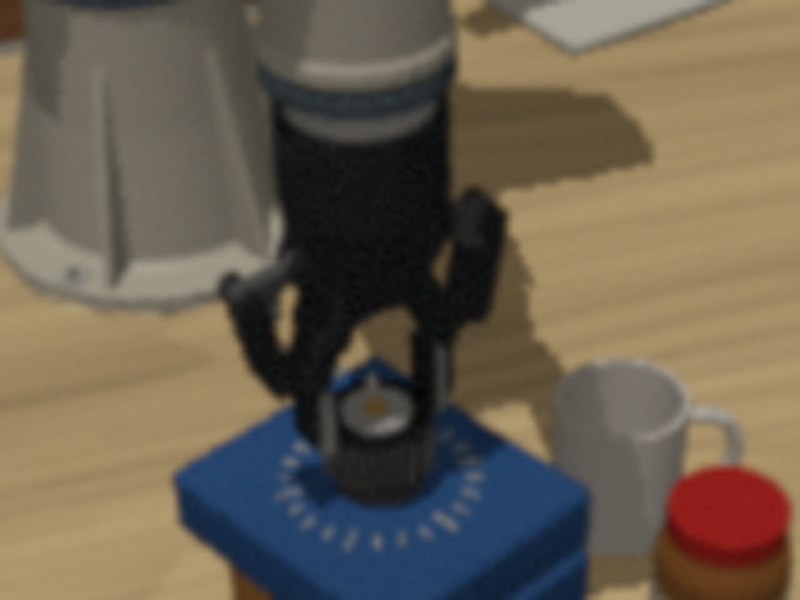

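The mark is now at (372,380), with the nut at (376,408). In the earlier undisturbed view they were at (330,420) and (376,408). I'll convert both to ring angles.

Run:
```python
from h import *
f=lambda u,v:[220+(u+.5)/5-.5,80+(v+.5)/5-.5]
P=ray('scene',[f(376,408),f(330,420),f(335,405),f(372,380)],212)
q=P[1:]-P[0];print(P[0],np.degrees(np.arctan2(q[:,1],q[:,0])).round(1),np.hypot(q[:,0],q[:,1]).round(1))
for n in('e','h','i'):
  im=cv2.imread(f'pics/{n}.png').astype(int)
  # brightness on ring annulus r 17..24 by angle, rectified
  R=[]
  c=calibration('scene');K=np.array([[c['fx'],0,c['cx']],[0,c['fy'],c['cy']],[0,0,1]])
  a=np.arange(-180,180,3)
  v=0
  for r in(19,20.5,22,23.5):
    pts=np.c_[537.4+r*np.cos(np.radians(a)),22+r*np.sin(np.radians(a)),0*a+212.]
    uv=cv2.projectPoints(pts,np.array(c['rvec'],float),np.array(c['tvec'],float),K,np.array(c['distortion']))[0][:,0]
    uv=uv+(P[0]*0)[:2]+np.array([.6,-.6])
    X=((uv+.5-[220,80])*5-.5).round().astype(int)
    v=v+im[X[:,1],X[:,0]].mean(1)/4
  w=v>np.percentile(v,90);print(n,[(int(x),int(y)) for x,y in zip(a[w],v[w])])
```

```text
[534.00447837  23.60475749 212.        ] [ -85.3 -115.   169.2] [23.1 19.7 21.9]
e [(-108, 60), (-105, 72), (-102, 87), (-99, 100), (-96, 111), (-93, 117), (-90, 120), (-87, 116), (-84, 107), (-81, 94), (-78, 75), (-75, 63)]
h [(-135, 71), (-132, 82), (-129, 93), (-126, 105), (-123, 114), (-120, 117), (-117, 115), (-114, 109), (-111, 96), (-108, 84), (-105, 70), (-27, 69)]
i [(-111, 54), (-108, 54), (-105, 54), (-102, 55), (-99, 57), (-96, 55), (-93, 56), (165, 56), (168, 70), (171, 77), (174, 74), (177, 66)]
```

The mark was at about -90.5° at the start and is now at about -188°, so the ring has turned roughly 98°. Torque has climbed steadily to 0.36 N m, more than a click alone can give. At 81° of turn there was none, so the burrs start to touch 90° from the start. I'll wind 2° more to confirm, then go back about 71°, to about 30° clockwise of the start.

>>> servo_tool(
  series=[0,0,0,-1,0,0,0,-1,0,0,0,0,0,0,0,0],
)

```text
clock: 8.48
eef_pos: [535.3, 22.6, 175.4]
tcp_rot: [3.141, 0.0, -1.34]
contact_force: [-6.5, 1.4, 8.6]
opening: 0.612
```

```bash
python3 st.py
```

```text
8.6333 [535.3  22.6 175.4] yaw -76.77 T [0.155 0.978 0.378] F [-5.9  1.1  9. ] 0.615 q6 1.3792 e 0.377
```

>>> servo_tool(
  series=[0,0,0,5,0,0,0,5,0,0,0,5,0,0,0,5,0,0,0,5,0,0,0,5,0,0,0,5,0,0,0,5],
)

```text
clock: 9.3
eef_pos: [535.7, 22.5, 175.5]
tcp_rot: [3.141, 0.0, -0.638]
contact_force: [-4.4, 0.2, 7.6]
opening: 0.615
```

>>> servo_tool(
  series=[0,0,0,5,0,0,0,5,0,0,0,5,0,0,0,5,0,0,0,5,0,0,0,4,0,0,0,2,0,0,0,0],
)

```text
clock: 9.97
eef_pos: [536.1, 22.3, 175.5]
tcp_rot: [3.141, -0.0, -0.099]
contact_force: [-3.3, -0.6, 6.9]
opening: 0.613
```

```bash
python3 st.py; cp pics/last.png pics/j.png
```

```text
10.1167 [536.1  22.3 175.5] yaw -5.79 T [-0.144  0.448  0.165] F [-3.2 -1.   7.3] 0.617 q6 0.1403 e 0.144
```

View pics/j.png

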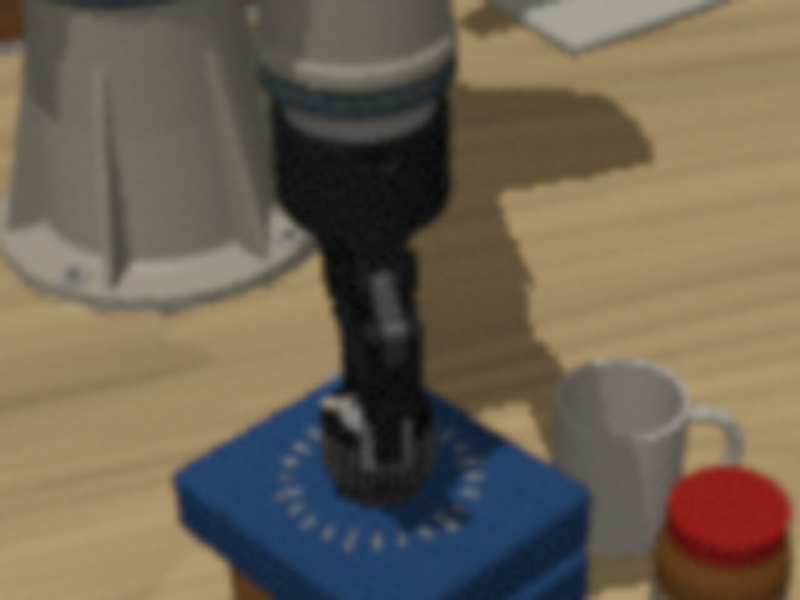

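The mark sits at about (340,408), as it did at 30°. I'll open, back away upward and check that it has settled.

>>> servo_tool(
  series=[0,0,0,0,0,0,0,0,0,0,0,0,0,0,0,0,0,0,0,0,0,0,0,0],
  gripper=0.0854,
)

```text
clock: 10.62
eef_pos: [536.0, 22.5, 174.4]
tcp_rot: [-3.142, 0.0, -0.101]
contact_force: [0.8, 0.5, -0.4]
opening: 1.004
```

>>> servo_tool(
  series=[0.001,0,0.02,0,0,0,0.03,0,0,0,0.04,0,0,0,0.04,0,-0.03,0,0.02,0,-0.04,0,0,0,-0.04,0,0,0,-0.04,0,0,0],
)

```text
clock: 11.28
eef_pos: [385.4, 22.5, 324.5]
tcp_rot: [-3.142, -0.0, -0.101]
contact_force: [0.2, 0.1, 0.0]
opening: 1.001
```

>>> servo_tool(
  series=[0,-0.04,0,0,0,-0.04,0,0,0,-0.04,0,0,0,-0.04,0,0,0,-0.04,0,0,0,-0.04,0,0,0,0,0,0,0,0,0,0],
)

```text
clock: 11.95
eef_pos: [386.5, -219.2, 324.2]
tcp_rot: [-3.141, 0.001, -0.106]
contact_force: [-0.4, 0.3, -0.1]
opening: 1.0
```

```bash
python3 st.py; cp pics/last.png pics/k.png
python3 - <<'E'
from h import *
a=grab_frame('top');cv2.imwrite('pics/topend.png',a)
l=cv2.resize(a[210:270,290:360],(467,400),interpolation=cv2.INTER_CUBIC)
k=cv2.resize(cv2.imread('pics/k.png'),(533,400))[:,160:480]
cv2.imwrite('pics/l.png',np.hstack([l,k]))
a0=cv2.imread('pics/a.png')
for r in ((215,215,260,262),(208,270,265,325),(255,150,345,198),(368,150,425,210)):
    x,y,X,Y=r;print(cv2.absdiff(a[y:Y,x:X],a0[y:Y,x:X]).mean().round(1),end=' ')
c=calibration('top');K=np.array([[c['fx'],0,c['cx']],[0,c['fy'],c['cy']],[0,0,1]])
for im in(a0,a):
    ang=np.arange(-180,180,3);v=0
    for rr in(19,20.5,22,23.5):
        pts=np.c_[537.4+rr*np.cos(np.radians(ang)),22+rr*np.sin(np.radians(ang)),0*ang+212.]
        uv=cv2.projectPoints(pts,np.array(c['rvec'],float),np.array(c['tvec'],float),K,np.array(c['distortion']))[0].astype(np.float32)
        v=v+cv2.remap(im,uv,None,cv2.INTER_LINEAR)[:,0].mean(1)/4
    i=v.argmax();w=np.clip(v-60,0,None)*(abs(ang-ang[i])<24);print(ang[i],(w*ang).sum()/w.sum())
E
```

```text
12.1 [ 386.9 -216.6  324.3] yaw -5.78 T [ 0.011 -0.012  0.007] F [ 0.4 -0.1 -0.4] 0.999 q6 -0.4133 e -0.002
4.8 4.4 4.3 4.2 -87 -88.73117469879519
-120 -118.57309322033899
```

View pics/l.png

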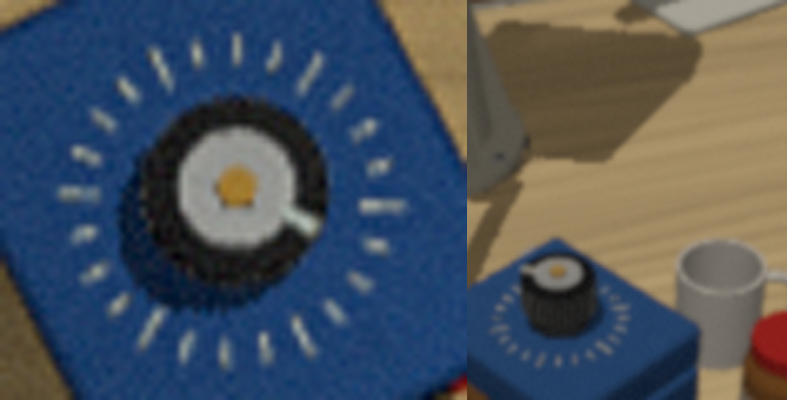

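The ring settled at -118.6°, against -88.7° at the start by the same measure: 29.8° clockwise, on the second click. That is 60° counter-clockwise of the touch position at 90°. The image patches at the hopper, mug, jar and brush differ from the first frame only evenly and slightly (mean 4.2–4.8). Handing in.

```bash
python3 -c "from rig import sign_off; print(sign_off())"
```

```text
the job is handed in; nothing more can be done
None
```

I zeroed the grinder and handed the job in at about 12 s. The ring is released, four clicks (60°) back from where I judged the burrs begin to touch. No verdict came back.

- **Finding the touch:** I turned the ring clockwise in one grasp. There was no burr load at 81° of turn. From 96° to 104° the torque climbed steadily to 0.38 N m, well above a click's 0.1 N m and well below the 1 N m jam limit. At 0.36 N m the mark had turned about 98°, so the only click position that fits is 90° from the start.
- **Final position:** After I let go and moved away, the top camera showed the mark 29.8° clockwise of its start, against a target of 30°.
- **Other objects:** The image patches around the hopper, mug, jar and brush look the same as at the start.

Two readings did not fit exactly. The wound-up torque was 0.36–0.38 N m, where 4 N m per rad over 8° would give about 0.5 N m. I put this down to about 4° of give or slip in the grip and a small error in reading the mark. Just before release the wrist also read 0.165 N m, slightly more than a click should give. Neither makes another click position possible.

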